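Seat a gas trap's end cap and ease it back a quarter turn

TASK

Screw the wide knurled cap of the gas trap down clockwise until it bottoms out on its shoulder, then back it off a quarter turn and keep hold of it there for the leak reading: finish still gripping the cap, do not let go. Leave the other trap's small hex cap and the things lying about as they are.

Things in the scene. Friction and masses are not known exactly. Their poses are not given: they have to be found in the camera images.
- trap: Gas trap to be closed, fixed to the bench: grey foot plate 90x90x12 mm, upright aluminium tube 34 mm in diameter, steel shoulder 38 mm in diameter with its top 112 mm up, threaded neck above it carrying the wide cap; brass outlet 60 mm up, 34 mm out to its own -y side. Origin under its centre, z up = the cap's axis. The two traps may stand either way round, left or right.
- end_cap: Wide round knurled steel cap, 42 mm in diameter, 30 mm tall, started on the trap's neck; a dark rib on top (2.5 mm high) runs from centre to rim along its own x. Origin on its axis at its underside, z up. Clockwise from above lowers it, 6 mm a turn; bottomed out, its underside is 112 mm up, at the start 1.9 to 3.3 mm higher. Cannot be pulled off.
- end_cap_mid (a point): Point on the cap's axis 15 mm above its underside, half way up the side to be gripped. The side can be gripped at any yaw from above.
- cap_turn (a joint): How far the wide cap is screwed on, rad: grows clockwise from above, 6.0 = bottomed out (hard stop), starts between 2.6 and 4.0, so it needs 2.0 to 3.4 rad, more than one grasp. A quarter turn is 1.57. Turns with about 0.1 N m of friction and stays where it is left.
- other_trap: Another fixed gas trap on the same foot and of the same height, with a thinner tube (26 mm) and the small brass cap; not part of the job. Origin at the centre of its underside.
- hex_cap (a joint): Turn of the other trap's small hexagonal brass cap, 24 mm across flats, 20 mm tall, its underside 112 mm above the bench: 0 = tight, as it is and must stay; falls as it is unscrewed.
- septa_box: Bystander: small white and teal cardboard box, 44x66x40 mm, origin under its centre.
- union_steel: Bystander: steel tube union, 19x47x17 mm, origin under its centre.
- ferrule_tin: Bystander: round silvery tin, 57 mm in diameter, 26 mm tall, origin under its centre.
Things that resemble listed ones, but are neither listed nor needed, are in the scene too. Leave any pink look-alike of the trap alone.

How it is judged:
By the outcome, as a careful person would: the job done as asked, in the order asked, and still so for the second after the job is handed in, while the arm keeps its last pose, push and grip.
It also fails if it takes over 64 s, if anything falls off the work surface, if the arm or the gripper's body presses on something with over 40 N, if the wrist force passes 120 N, or if a joint passes its speed limit or range.

ROBOT

A 6-joint arm with a two-finger parallel gripper is mounted at the origin on a cart in front of the work surface, level with it; the furniture and walls round the work are solid. World frame = base frame: x ahead of the robot, y to its left, z up, the work surface at z = 0. Lengths are in m, angles in rad, forces in N, time in s.
With the tool pointing down it reaches from about 0.35 to 0.975 m from the base axis. Payload 4.9 kg.
Tool frame: the origin (TCP) lies between the finger pads, 19 mm behind the fingertips; this is the grasp point; z points along the fingers, y is the line along which they close (so a half turn about z gives the same grasp; the last joint's range is limited). The gripper opens to 85 mm and grips with 20 to 120 N. Pads are 22 mm wide; open, the fingers measure 114 mm over their backs; the gripper's body (76 mm by 85 mm) begins 54 mm behind the grasp point. The pads swing forward as they close: fully open they stand 13 mm farther back than shut.
Start: joints at [0.997, 0.053, 1.613, -0, 1.476, -0.119], TCP at [0.275, 0.561, 0.25] pointing down, gripper open.
Joint ranges: [-3.01, 3.01], [-1.01, 2.22], [0.06, 2.58], [-1.02, 4.17], [0.09, 2.62], [-3.14, 3.14]. Speed limits (rad/s): [2.57, 2.57, 3.14, 3.14, 3.14, 3.14].

INTERFACE

Orientations are given as a rotation vector (axis times angle).
In Python, from station import ctrl, optics gives the robot as it stands.
- The arm moves only by the shell command python3 -m handwheel 'ROWS' [OPENING] [FORCE]. ROWS is JSON, a list of rows, each an object of numbers: "tx", "ty", "tz": the shift along the tool's x, y, z in mm; "roll": the turn about the tool's z in rad. A call has 1 to 12 rows; each row shifts and turns the commanded pose from where the row before left it, along the tool's axes as they then stand; what a row does not reach is not made up. A row lasts 1/12 s, in which the tool goes at most 41.7 mm and 7.16 degrees, less where a joint would pass 70% of its speed; a pose out of reach is approached as far as the arm can. A call with a gripper value outside its range is refused whole. OPENING is the finger opening in mm, from 0 to 85.4, set as the call begins (- or left out, the last holds). The fingers move at their own pace and stop on an object; FORCE is the grip in N (left out, the last holds). Time passes only in rows, so rows that do not move let the fingers close. It gives the time, the measured TCP pose, the force, the opening and the grip force at its end, in the units of the state.
- ctrl.get_obs(): the state, without advancing time (a new reading comes with each control period).
- optics.get_image(name): name is "side" or "top"; returns (picture, depth): 384x512x3 uint8, red, green, blue; 384x512 float32, m along the optical axis (not along the pixel's ray), 0 where there is no reading.
- optics.camera_params(name): a dict with "mtx" (3x3 intrinsics, pixels), "k1" (the pictures are not rectified: a ray, as slopes to the right and down, at radius r is drawn at 1 + k1 r^2 times it, then the intrinsics apply), "extrinsics" (4x4, takes a point from camera to world coordinates). Camera axes: x right, y down, z forward; pixel columns grow to the right and rows downward; lengths in m; the calibration is good to about 2 mm. A picture is of the moment at which its call begins. camera_params takes no time and is no camera call.
- ctrl.finish_job(): hands the job in; it is judged then, once.
The state is a dict: "t": time; "q": joint angles; "dq": joint speeds; "effort": joint torques, N m; "tool_pos": TCP position; "tool_rot": TCP orientation; "contact_force": force on the tool from outside, world axes, zero at the start; "wrist_torque": the same for the moment, N m; "opening": finger opening in m; "grip_force": force on a finger pad.
Only numpy, scipy, OpenCV 4.12 (cv2) and the standard library are available. Lean on these libraries where they do the work, as an engineer would, in place of code of your own. Each camera call takes 0.05 s, during which the arm holds its last target. There are 200 camera calls.

## Working session

There is one attempt and no reset: what is moved stays moved. The work goes in short steps, Python scripts to look and compute and a shell command to move; the robot and the scene stay as the last step left them, time stands still between calls to the robot, and variables do not carry over. Pictures are saved under pics/ and viewed, at most 10 in all, crops included, and the job is handed in when it is done.

```bash
mkdir -p pics
cat > h.py <<'E'
import numpy as np, cv2
from station import ctrl, optics
def cloud(name):
    im,d=optics.get_image(name); p=optics.camera_params(name); K=np.array(p["mtx"]);
    h,w=d.shape; u,v=np.meshgrid(np.arange(w),np.arange(h))
    x=cv2.undistortPoints(np.stack([u,v],-1).reshape(-1,1,2).astype(np.float64),K,np.array([p["k1"],0,0,0.])).reshape(h,w,2)
    P=np.concatenate([x*d[...,None],d[...,None]],-1); T=np.array(p["extrinsics"])
    return im,d,P@T[:3,:3].T+T[:3,3]
E
python3 - <<'E'
from h import *
a=[cloud(n) for n in("top","side")]
for n,(im,d,W) in zip(("top","side"),a):
    cv2.imwrite(f"pics/{n}0.png",im[...,::-1]); np.savez(f"{n}0.npz",im=im,d=d,W=W)
    print(n,np.round(optics.camera_params(n)["extrinsics"],3).tolist())
    m=((d>0)&(W[...,2]>.105)&(W[...,2]<.16)).astype(np.uint8)
    k,l,s,c=cv2.connectedComponentsWithStats(m)
    for i in range(1,k):
        if s[i,4]>30:
            q=W[l==i]; print(s[i],c[i].round(),np.median(q,0).round(4),q.min(0).round(3),q.max(0).round(3),im[l==i].mean(0).round())
print(ctrl.get_obs())
E
```

```text
top [[-0.028, -0.998, 0.057, 0.465], [-1.0, 0.027, -0.015, 0.238], [0.013, -0.058, -0.998, 1.145], [0.0, 0.0, 0.0, 1.0]]
[497   0  15  19 193] [506.   9.] [ 0.9213 -0.3216  0.1262] [ 0.91  -0.339  0.105] [ 0.936 -0.313  0.154] [151. 142. 124.]
[ 270   49  112   20 1812] [326.  58.] [0.8214 0.0818 0.1114] [ 0.802 -0.044  0.105] [0.841 0.206 0.117] [36. 34. 31.]
[218 107  20  22 325] [228. 117.] [0.6872 0.2993 0.1453] [0.669 0.281 0.111] [0.71  0.32  0.153] [134.  73.  83.]
[166 127  19  17 111] [178. 138.] [0.645  0.4057 0.1334] [0.64  0.399 0.105] [0.669 0.431 0.16 ] [101.  94.  81.]
[228 188  21  20 316] [238. 197.] [0.5167 0.2821 0.1453] [0.496 0.261 0.117] [0.537 0.304 0.151] [148. 144. 131.]
[346 194  14  14 156] [352. 200.] [0.5045 0.0387 0.1325] [0.49  0.024 0.107] [0.519 0.05  0.141] [96. 83. 61.]
side [[0.97, -0.148, 0.191, 0.333], [-0.241, -0.549, 0.8, -0.696], [-0.014, -0.823, -0.568, 0.728], [0.0, 0.0, 0.0, 1.0]]
[   0    0   93   20 1018] [44.  8.] [-0.09    1.8603  0.1312] [-0.312  1.836  0.105] [0.14  1.884 0.16 ] [97. 92. 83.]
[122   0  50   5 135] [140.   1.] [0.3663 
[... 1195 characters left out ...]
68 0.02  0.16 ] [47. 27. 23.]
{'t': 0.1, 'q': array([ 9.96991426e-01,  5.33133553e-02,  1.61416558e+00, -1.10411858e-05,
        1.47601185e+00, -1.18994467e-01]), 'dq': array([ 0.00059618, -0.00022108, -0.00312749,  0.00212834, -0.00123789,
        0.00109216]), 'effort': array([ 8.66740629e-04, -3.94897556e+01, -3.71365964e+01, -8.94492587e-05,
        3.81285965e-03, -3.71755243e-05]), 'tool_pos': array([0.27426371, 0.56101245, 0.24886666]), 'tool_rot': array([-7.08128166e-01, -3.06009268e+00,  2.80976215e-03]), 'contact_force': array([ 0.71516879, -0.2874213 ,  0.1565866 ]), 'wrist_torque': array([-0.03824409,  0.009375  ,  0.02598526]), 'grip_force': 0.0, 'opening': 0.08515831515072095}
```

View both.

View pics/top0.png

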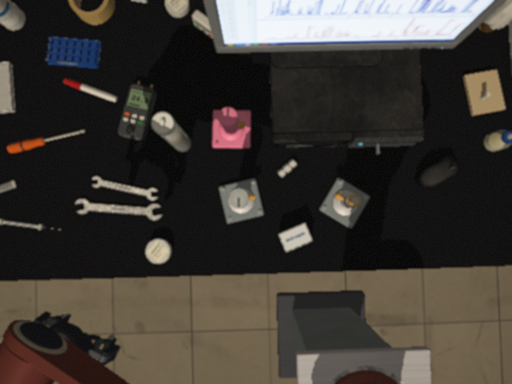

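View pics/side0.png

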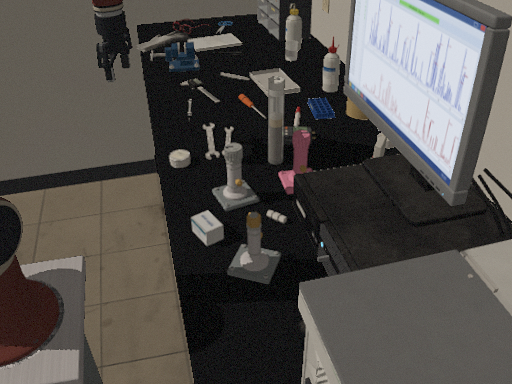

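Run:
```python
import numpy as np,cv2
from scipy.spatial.transform import Rotation as R
for n,c in(("top",(238,197)),("side",(233,154))):
    z=np.load(n+"0.npz");im,d,W=z["im"],z["d"],z["W"]
    m=(abs(W[...,0]-.517)<.03)&(abs(W[...,1]-.282)<.03)&(W[...,2]>.135)&(d>0)
    q=W[m]; (c0,r)=cv2.minEnclosingCircle((q[:,:2]*1000).astype(np.float32)); 
    top=q[q[:,2]>.14]; print(n,c0,r,np.median(top,0),np.percentile(q[:,2],[50,90,98]),len(q))
    g=im.mean(2); t=m&(W[...,2]>.14); dk=t&(g<.7*np.median(g[t])); print(dk.sum(),W[dk].mean(0) if dk.any() else 0, np.argwhere(dk)[:25].tolist())
    x,y=c; crop=im[y-30:y+30,x-40:x+40,::-1]
    cv2.imwrite(f"pics/{n}c.png",cv2.resize(crop,None,fx=8,fy=8,interpolation=cv2.INTER_CUBIC))
print(R.from_rotvec([-7.08128166e-01,-3.06009268,2.81e-3]).as_matrix().round(4))
```

```text
top (516.9208984375, 282.4685363769531) 21.320636749267578 [0.51696399 0.28222659 0.14545171] [0.14534962 0.14772559 0.14943737] 308
9 [0.51319609 0.28288306 0.14740575] [[188, 236], [188, 237], [199, 238], [200, 238], [201, 238], [202, 238], [203, 238], [204, 238], [205, 238]]
side (515.0892944335938, 279.616455078125) 22.08614730834961 [0.515522   0.27542124 0.14429231] [0.14378865 0.14620722 0.14712771] 185
17 [0.51853125 0.2686505  0.14309453] [[146, 229], [146, 231], [146, 232], [147, 226], [147, 227], [149, 241], [150, 239], [150, 240], [151, 237], [151, 238], [151, 240], [152, 233], [152, 234], [152, 235], [152, 236], [153, 234], [153, 235]]
[[-8.983e-01  4.393e-01 -1.000e-03]
 [ 4.393e-01  8.983e-01 -1.600e-03]
 [ 2.000e-04 -1.900e-03 -1.000e+00]]
```

Top: the wide cap sits at (238,197), with its rib pointing down the image (world −x). The hex-capped trap is at (345,200), the pink look-alike at (231,127) and a tall bottle at (170,130). The side view agrees, with the cap at (233,154). Moving above the cap; the path is clear.

```bash
python3 -m handwheel '[{"tx":-28.4,"ty":-12},{"tx":-28.4,"ty":-12},{"tx":-28.4,"ty":-12},{"tx":-28.4,"ty":-12},{"tx":-28.4,"ty":-12},{"tx":-28.4,"ty":-12},{"tx":-28.4,"ty":-12},{"tx":-28.4,"ty":-12},{"tx":-28.4,"ty":-12},{"tx":-28.4,"ty":-12},{"tx":-28.4,"ty":-12},{"tx":-28.4,"ty":-12}]' 85 60
python3 -m handwheel '[{"roll":-0.12},{"roll":-0.12},{"roll":-0.12},{"roll":-0.12},{"roll":-0.12},{"roll":-0.12},{"roll":-0.12},{"roll":-0.12},{"roll":-0.12},{"roll":-0.12},{"roll":-0.12},{"roll":-0.12}]'
cat >> h.py <<'E'
def where(tx=.517,ty=.2815,tz=.126):
    from scipy.spatial.transform import Rotation as R
    o=ctrl.get_obs(); M=R.from_rotvec(o["tool_rot"]).as_matrix()
    print("q6",o["q"][5].round(4),"pos",o["tool_pos"].round(4),"cwyaw",round(-np.arctan2(M[1,0],M[0,0]),4),"F",np.round(o["contact_force"],1),"T",np.round(o["wrist_torque"],2),"open",round(o["opening"],4),"grip",round(o["grip_force"],1),"t",round(o["t"],2))
    print("to go, tool mm",(M.T@(np.array([tx,ty,tz])-o["tool_pos"])*1000).round(1))
E
python3 -c "from h import *; where()"
```

```text
q6 -0.119 pos [0.2743 0.561  0.2489] cwyaw -2.6868 F [ 0.7 -0.3  0.2] T [-0.04  0.01  0.03] open 0.0852 grip 0.0 t 0.1
to go, tool mm [-340.9 -144.2  123.1]$[0]: bad value
$[0]: bad value
```

```bash
python3 -m handwheel '[{"tx":-28.4,"ty":-12,"tz":0,"roll":0},{"tx":-28.4,"ty":-12,"tz":0,"roll":0},{"tx":-28.4,"ty":-12,"tz":0,"roll":0},{"tx":-28.4,"ty":-12,"tz":0,"roll":0},{"tx":-28.4,"ty":-12,"tz":0,"roll":0},{"tx":-28.4,"ty":-12,"tz":0,"roll":0},{"tx":-28.4,"ty":-12,"tz":0,"roll":0},{"tx":-28.4,"ty":-12,"tz":0,"roll":0},{"tx":-28.4,"ty":-12,"tz":0,"roll":0},{"tx":-28.4,"ty":-12,"tz":0,"roll":0},{"tx":-28.4,"ty":-12,"tz":0,"roll":0},{"tx":-28.4,"ty":-12,"tz":0,"roll":0}]' 85 60
python3 -c "from h import *; where()"
```

```text
t: 1.1
tool_pos: [0.518, 0.281, 0.2494]
tool_rot: [-0.708, -3.06, 0.001]
contact_force: [0.7, 0.6, -0.7]
opening: 0.0848
grip_force: 0.0
q6 -0.7452 pos [0.518  0.281  0.2494] cwyaw -2.6867 F [ 0.7  0.6 -0.7] T [ 0.05  0.02 -0.  ] open 0.0848 grip 0.0 t 1.1
to go, tool mm [1.000e+00 1.000e-01 1.234e+02]
```

```bash
python3 -m handwheel '[{"tx":0,"ty":0,"tz":0,"roll":-0.12},{"tx":0,"ty":0,"tz":0,"roll":-0.12},{"tx":0,"ty":0,"tz":0,"roll":-0.12},{"tx":0,"ty":0,"tz":0,"roll":-0.12},{"tx":0,"ty":0,"tz":0,"roll":-0.12},{"tx":0,"ty":0,"tz":0,"roll":-0.12},{"tx":0,"ty":0,"tz":0,"roll":-0.12},{"tx":0,"ty":0,"tz":0,"roll":-0.12},{"tx":0,"ty":0,"tz":0,"roll":-0.12},{"tx":0,"ty":0,"tz":0,"roll":-0.12},{"tx":0,"ty":0,"tz":0,"roll":-0.12},{"tx":0,"ty":0,"tz":0,"roll":-0.12}]'
python3 -c "from h import *; where()"
```

```text
t: 2.1
tool_pos: [0.5171, 0.2823, 0.2493]
tool_rot: [1.493, -2.763, -0.0]
contact_force: [0.0, -0.3, -0.5]
opening: 0.0852
grip_force: 0.0
q6 -2.1886 pos [0.5171 0.2823 0.2493] cwyaw 2.1504 F [ 0.  -0.3 -0.5] T [-0.    0.01  0.01] open 0.0852 grip 0.0 t 2.1
to go, tool mm [  0.6  -0.4 123.3]
```

```bash
python3 -m handwheel '[{"tx":0.6,"ty":-0.4,"tz":12,"roll":0},{"tx":0,"ty":0,"tz":15,"roll":0},{"tx":0,"ty":0,"tz":15,"roll":0},{"tx":0,"ty":0,"tz":15,"roll":0},{"tx":0,"ty":0,"tz":15,"roll":0},{"tx":0,"ty":0,"tz":15,"roll":0},{"tx":0,"ty":0,"tz":12,"roll":0},{"tx":0,"ty":0,"tz":10,"roll":0},{"tx":0,"ty":0,"tz":8,"roll":0},{"tx":0,"ty":0,"tz":6,"roll":0},{"tx":0,"ty":0,"tz":0,"roll":0},{"tx":0,"ty":0,"tz":0,"roll":0}]'
python3 -c "from h import *; where()"
python3 -m handwheel '[{"tx":0,"ty":0,"tz":0,"roll":0},{"tx":0,"ty":0,"tz":0,"roll":0},{"tx":0,"ty":0,"tz":0,"roll":0},{"tx":0,"ty":0,"tz":0,"roll":0},{"tx":0,"ty":0,"tz":0,"roll":0},{"tx":0,"ty":0,"tz":0,"roll":0},{"tx":0,"ty":0,"tz":0,"roll":0},{"tx":0,"ty":0,"tz":0,"roll":0},{"tx":0,"ty":0,"tz":0,"roll":0},{"tx":0,"ty":0,"tz":0,"roll":0},{"tx":0,"ty":0,"tz":0,"roll":0},{"tx":0,"ty":0,"tz":0,"roll":0}]' 30 40
python3 -c "from h import *; where()"
```

```text
t: 3.1
tool_pos: [0.5176, 0.2817, 0.1271]
tool_rot: [-1.485, 2.768, -0.0]
contact_force: [0.8, 0.6, 0.2]
opening: 0.0852
grip_force: 0.0
q6 -2.1835 pos [0.5176 0.2817 0.1271] cwyaw 2.1567 F [0.8 0.6 0.2] T [-0.03 -0.02 -0.04] open 0.0852 grip 0.0 t 3.1
to go, tool mm [0.5 0.4 1.1]
t: 4.1
tool_pos: [0.5172, 0.2823, 0.1281]
tool_rot: [-1.486, 2.768, 0.002]
contact_force: [-4.4, 1.2, 5.8]
opening: 0.0396
grip_force: 40.3
q6 -2.1837 pos [0.5172 0.2823 0.1281] cwyaw 2.1563 F [-4.4  1.2  5.8] T [ 0.15  0.71 -0.08] open 0.0396 grip 40.3 t 4.1
to go, tool mm [ 0.7 -0.3  2.1]
```

```bash
python3 -m handwheel '[{"tx":0,"ty":0,"tz":0.1,"roll":0.1},{"tx":0,"ty":0,"tz":0.1,"roll":0.1},{"tx":0,"ty":0,"tz":0.1,"roll":0.1},{"tx":0,"ty":0,"tz":0.1,"roll":0.1},{"tx":0,"ty":0,"tz":0.1,"roll":0.1},{"tx":0,"ty":0,"tz":0.1,"roll":0.1},{"tx":0,"ty":0,"tz":0.1,"roll":0.1},{"tx":0,"ty":0,"tz":0.1,"roll":0.1},{"tx":0,"ty":0,"tz":0.1,"roll":0.1},{"tx":0,"ty":0,"tz":0.1,"roll":0.1},{"tx":0,"ty":0,"tz":0,"roll":0},{"tx":0,"ty":0,"tz":0,"roll":0}]'
python3 - <<'E'
from h import *
where()
im,d,W=cloud("top"); im2,d2,W2=cloud("side")
f=lambda a,x,y:cv2.resize(a[y-30:y+30,x-25:x+25,::-1],None,fx=8,fy=8,interpolation=cv2.INTER_CUBIC)
cv2.imwrite("pics/grip.png",np.hstack([f(im,238,197),f(im2,233,154)]))
E
```

```text
t: 5.1
tool_pos: [0.5176, 0.2815, 0.1271]
tool_rot: [0.024, 3.141, -0.001]
contact_force: [-4.1, -1.3, 7.0]
opening: 0.04
grip_force: 40.5
q6 -1.1833 pos [0.5176 0.2815 0.1271] cwyaw -3.1264 F [-4.1 -1.3  7. ] T [-0.18  0.57 -0.1 ] open 0.04 grip 40.5 t 5.1
to go, tool mm [ 0.6 -0.   1.1]
```

View pics/grip.png

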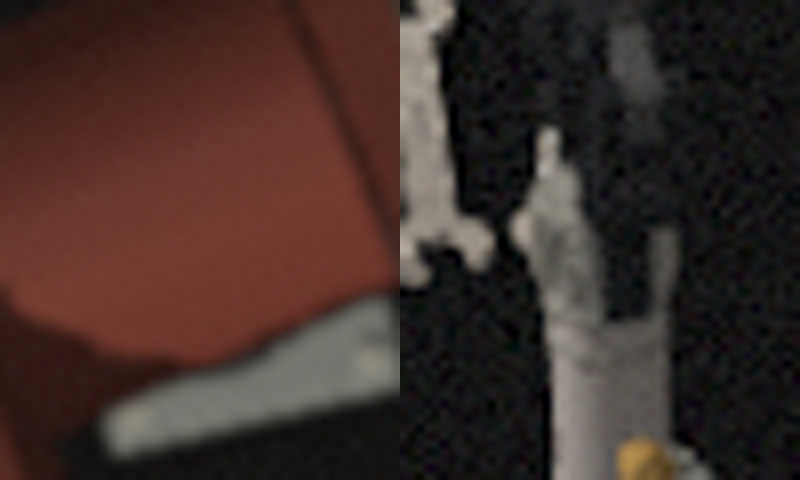

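The top view is hidden by the arm. The side crop shows the finger on the cap at about (625,270), and the −0.1 N m about z matches thread friction, so the cap is turning.

```bash
python3 -m handwheel '[{"tx":0,"ty":0,"tz":0.1,"roll":0.1},{"tx":0,"ty":0,"tz":0.1,"roll":0.1},{"tx":0,"ty":0,"tz":0.1,"roll":0.1},{"tx":0,"ty":0,"tz":0.1,"roll":0.1},{"tx":0,"ty":0,"tz":0.1,"roll":0.1},{"tx":0,"ty":0,"tz":0.1,"roll":0.1},{"tx":0,"ty":0,"tz":0.1,"roll":0.1},{"tx":0,"ty":0,"tz":0.1,"roll":0.1},{"tx":0,"ty":0,"tz":0.1,"roll":0.1},{"tx":0,"ty":0,"tz":0,"roll":0},{"tx":0,"ty":0,"tz":0,"roll":0}]'
python3 -c "from h import *; where()"
```

```text
t: 6.12
tool_pos: [0.5173, 0.2809, 0.1262]
tool_rot: [1.388, 2.818, -0.004]
contact_force: [-3.6, -3.9, 7.5]
opening: 0.0401
grip_force: 40.7
q6 -0.2833 pos [0.5173 0.2809 0.1262] cwyaw -2.2264 F [-3.6 -3.9  7.5] T [-0.56  0.82 -0.12] open 0.0401 grip 40.7 t 6.12
to go, tool mm [0.7 0.2 0.2]
```

```bash
for i in 1; do python3 -m handwheel '[{"tx":0,"ty":0,"tz":0.1,"roll":0.1},{"tx":0,"ty":0,"tz":0.1,"roll":0.1},{"tx":0,"ty":0,"tz":0.1,"roll":0.1},{"tx":0,"ty":0,"tz":0,"roll":0},{"tx":0,"ty":0,"tz":0,"roll":0}]' >/dev/null; python3 -c "from h import *; where()"
python3 -m handwheel '[{"tx":0,"ty":0,"tz":0.1,"roll":0.1},{"tx":0,"ty":0,"tz":0.1,"roll":0.1},{"tx":0,"ty":0,"tz":0.1,"roll":0.1},{"tx":0,"ty":0,"tz":0,"roll":0},{"tx":0,"ty":0,"tz":0,"roll":0}]' >/dev/null; python3 -c "from h import *; where()"; done
```

```text
q6 0.0167 pos [0.5171 0.2807 0.1259] cwyaw -1.9265 F [-6.5 -4.4  8.6] T [-0.7   0.9  -0.11] open 0.0401 grip 40.8 t 6.53
to go, tool mm [ 0.7  0.2 -0.1]
q6 0.3167 pos [0.5168 0.2807 0.1257] cwyaw -1.6265 F [-7.6 -4.1  8.3] T [-0.75  1.17 -0.14] open 0.04 grip 40.8 t 6.95
to go, tool mm [ 0.8  0.2 -0.3]
```

```bash
python3 -m handwheel '[{"tx":0,"ty":0,"tz":0.1,"roll":0.1},{"tx":0,"ty":0,"tz":0.1,"roll":0.1},{"tx":0,"ty":0,"tz":0,"roll":0},{"tx":0,"ty":0,"tz":0,"roll":0}]' >/dev/null; python3 -c "from h import *; where()"
python3 -m handwheel '[{"tx":0,"ty":0,"tz":0.1,"roll":0.1},{"tx":0,"ty":0,"tz":0.1,"roll":0.1},{"tx":0,"ty":0,"tz":0,"roll":0},{"tx":0,"ty":0,"tz":0,"roll":0}]' >/dev/null; python3 -c "from h import *; where()"
```

```text
q6 0.5151 pos [0.5166 0.2809 0.1253] cwyaw -1.4285 F [-8.8 -4.2  8.8] T [-0.59  1.16  0.49] open 0.0401 grip 41.0 t 7.28
to go, tool mm [ 0.6  0.3 -0.7]
q6 0.714 pos [0.5166 0.2814 0.1251] cwyaw -1.2299 F [-7.1 -2.9  8. ] T [-0.31  1.01  0.89] open 0.0394 grip 41.2 t 7.62
to go, tool mm [ 0.2  0.3 -0.9]
```

Torque about z jumped by about 1 N m, so the cap has reached its stop and slips in the pads. Opening and regripping removes the wind-up; then a small forward nudge will confirm the stop.

```bash
python3 -m handwheel '[{"tx":0,"ty":0,"tz":0,"roll":0},{"tx":0,"ty":0,"tz":0,"roll":0},{"tx":0,"ty":0,"tz":0,"roll":0},{"tx":0,"ty":0,"tz":0,"roll":0},{"tx":0,"ty":0,"tz":0,"roll":0}]' 60 >/dev/null; python3 -c "from h import *; where()"
python3 -m handwheel '[{"tx":0,"ty":0,"tz":0,"roll":0},{"tx":0,"ty":0,"tz":0,"roll":0},{"tx":0,"ty":0,"tz":0,"roll":0},{"tx":0,"ty":0,"tz":0,"roll":0},{"tx":0,"ty":0,"tz":0,"roll":0},{"tx":0,"ty":0,"tz":0,"roll":0},{"tx":0,"ty":0,"tz":0,"roll":0},{"tx":0,"ty":0,"tz":0,"roll":0}]' 30 70 >/dev/null; python3 -c "from h import *; where()"
python3 -m handwheel '[{"tx":0,"ty":0,"tz":0,"roll":0.04},{"tx":0,"ty":0,"tz":0,"roll":0},{"tx":0,"ty":0,"tz":0,"roll":0}]' >/dev/null; python3 -c "from h import *; where()"
```

```text
q6 0.7163 pos [0.5175 0.2815 0.1239] cwyaw -1.2265 F [ 0.  -0.2  0.1] T [ 0.   -0.05 -0.01] open 0.06 grip 0.0 t 8.03
to go, tool mm [-0.2 -0.5 -2.1]
q6 0.7163 pos [0.5168 0.2819 0.1245] cwyaw -1.2269 F [-5.4 -0.8  5. ] T [ 0.    0.79 -0.09] open 0.0395 grip 70.3 t 8.7
to go, tool mm [-0.3  0.3 -1.5]
q6 0.7536 pos [0.5168 0.2819 0.1244] cwyaw -1.1902 F [-5.6  0.8  4.9] T [-0.03  0.8   1.01] open 0.0396 grip 70.4 t 8.95
to go, tool mm [-0.3  0.3 -1.6]
```

```bash
python3 -m handwheel '[{"tx":0,"ty":0,"tz":0,"roll":-0.095},{"tx":0,"ty":0,"tz":-0.1,"roll":-0.095},{"tx":0,"ty":0,"tz":-0.1,"roll":-0.095},{"tx":0,"ty":0,"tz":-0.1,"roll":-0.095},{"tx":0,"ty":0,"tz":-0.1,"roll":-0.095},{"tx":0,"ty":0,"tz":-0.1,"roll":-0.095},{"tx":0,"ty":0,"tz":-0.1,"roll":-0.095},{"tx":0,"ty":0,"tz":-0.1,"roll":-0.095},{"tx":0,"ty":0,"tz":-0.1,"roll":-0.095},{"tx":0,"ty":0,"tz":-0.1,"roll":-0.095}]' >/dev/null; python3 -c "from h import *; where()"
python3 -m handwheel '[{"tx":0,"ty":0,"tz":-0.1,"roll":-0.095},{"tx":0,"ty":0,"tz":-0.1,"roll":-0.095},{"tx":0,"ty":0,"tz":-0.1,"roll":-0.095},{"tx":0,"ty":0,"tz":-0.1,"roll":-0.095},{"tx":0,"ty":0,"tz":-0.1,"roll":-0.095},{"tx":0,"ty":0,"tz":-0.1,"roll":-0.095},{"tx":0,"ty":0,"tz":0,"roll":-0.095},{"tx":0,"ty":0,"tz":0,"roll":0},{"tx":0,"ty":0,"tz":0,"roll":0},{"tx":0,"ty":0,"tz":0,"roll":0}]' >/dev/null; python3 -c "from h import *; where()"
```

```text
q6 -0.1981 pos [0.5165 0.2818 0.1253] cwyaw -2.1413 F [-6.6 -1.9  5.3] T [-0.11  1.   -0.14] open 0.0396 grip 70.4 t 9.78
to go, tool mm [-0.6  0.3 -0.7]
q6 -0.859 pos [0.5164 0.2817 0.1259] cwyaw -2.8024 F [-6.4 -0.2  5.9] T [-0.17  1.1   0.12] open 0.0394 grip 70.5 t 10.62
to go, tool mm [-0.6  0.1 -0.1]
```

```bash
python3 -c "from h import *; where(); print(ctrl.finish_job())"
```

```text
q6 -0.859 pos [0.5164 0.2817 0.1259] cwyaw -2.8024 F [-6.4 -0.2  5.9] T [-0.17  1.1   0.12] open 0.0394 grip 70.5 t 10.62
to go, tool mm [-0.6  0.1 -0.1]
the job is handed in; nothing more can be done
None
```

I screwed the wide cap down to its stop (a 1 N m torque rise, confirmed after regripping), backed it off 1.57 rad by the measured tool turn, and handed it in at 10.6 s still gripped at 70 N; the arm hid the cap's rib, so no camera checked the final angle.

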